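# Sweep the tested rings into the collecting fence

### The arm

A 6-joint arm with a two-finger parallel gripper is mounted at the origin on the work surface. World frame = base frame: x ahead of the robot, y to its left, z up, the work surface at z = 0. Lengths are in m, angles in degrees, forces in N, time in s.
With the tool pointing down it reaches from about 0.4 to 0.825 m from the base axis. Payload 7 kg.
Tool frame: the origin (TCP) lies midway between the tips of the shut fingers; the grasp point (between the pads) lies 19 mm behind it; z points along the fingers, y is the line along which they close (so a half turn about z gives the same grasp; the last joint's range is limited). The gripper opens to 88 mm and grips with 3 to 60 N. Pads are 19 mm wide; open, the fingers measure 130 mm over their backs; the gripper's body (78 mm by 193 mm) begins 47 mm behind the grasp point.
Start: joints at [-52.019, 20.546, 0.682, 0, -70.136, -16.507], TCP at [0.247, -0.628, 0.227] pointing down, gripper open.
Joint ranges: [-176.03, 176.03], [-82.01, 121.73], [-58.28, 71.71], [-173.87, 95.51], [-174.79, -0.11], [-173.66, 173.66]. Speed limits (degrees/s): [136.94, 136.94, 172.46, 180, 180, 180].

### API

Orientations are given as [roll, pitch, yaw] about the fixed x, y, z axes, in that order (R = Rz(yaw) Ry(pitch) Rx(roll)).
In Python, from plant import get_state, optics, order gives the robot as it stands. The module is installed in compiled form; this text tells all that it offers.
- The arm moves only by the tool send_rows, never from a script. Its argument "moves" is a list of rows, each an object with "slide": the shift along the tool's x, y, z as a fraction of full scale, a list of three; "turn": the turn about the tool's z as a fraction of full scale; "gripper": the opening, from 0 (shut) to 1 (fully open). A call has exactly 5 rows; each row is the pose to reach, as a shift and turn from the pose commanded when the call began, along the tool's axes at that moment; what a row does not reach only later rows make up. Full scale, the value 1, is 150 mm for a shift and 90 degrees for a turn. A row lasts 1/12 s, in which the tool goes at most 41.7 mm and 7.16 degrees, less where a joint would pass 70% of its speed; a pose out of reach is approached as far as the arm can. A call with a number of a shift or a turn outside -1 to 1 is refused whole. A call with a gripper value outside its range is refused whole. The fingers move at their own pace and stop on an object; "newtons" is the grip in N (left out, the last holds). Time passes only in rows, so rows that repeat a pose let the fingers close, or fill a call up. It gives the time, the measured TCP pose, the force, the opening and the grip force at its end, in the units of the state.
- get_state(): the state, without advancing time (a new reading comes with each control period).
- optics.capture(name): name is "scene" or "top" or "wrist"; returns a dict with "img" (400x640x3 uint8, red, green, blue), "intrinsics" (3x3 intrinsics, pixels), "origin" and "attitude" of the camera in the world. Camera axes: x right, y down, z forward; pixel columns grow to the right and rows downward; lengths in m; the calibration is good to about 2 mm. A picture is of the moment at which its call begins. There is no depth.
- order.close_job(): hands the job in; it is judged then, once.
Trained networks look in the newest picture that a camera, given by its name, has taken for a name from the list of things; names that differ only in an ending like _2 or _b are one class to them, and where a whole thing is asked for, a point or a joint stands for the part that bears it (a point fixed in the world has none). Each returns a list of dicts, best first, with "p" (0 to 1); they miss things now and then, are a little off and sometimes report something else, mostly with a low value. They report only what shows in the picture. A call takes as long as a camera call. They do not tell look-alikes from the thing itself.
- optics.look_for(camera, name): "location" ([x, y, z] in m, in world coordinates, good to about 4 mm: the middle of the surface that is visible of it).
The state is a dict: "time_s": time; "joints": joint angles; "qd": joint speeds; "joint_torque": joint torques, N m; "tcp_pos": TCP position; "eef_rot": TCP orientation; "contact_force": force on the tool from outside, world axes, zero at the start; "moment": the same for the moment, N m; "gripper_width": finger opening in m; "gripper_force": force on a finger pad.
Only numpy, scipy, OpenCV 4.12 (cv2) and the standard library are available. Lean on these libraries where they do the work, as an engineer would, in place of code of your own. Each camera call takes 0.05 s, during which the arm holds its last target. There are 200 camera calls.

### The job

Three single steel rings lie on the bench, finished with testing. With the tips of the gripper's fingers, push them along the bench into the three-sided collecting fence, in through its open side, until all three lie flat and completely inside it. Only slide the rings, never lift or pick them up, and leave the stack of three rings, the test block, the case and the wrench where they are.

Things in the scene. Friction and masses are not known exactly. Their poses are not given: they have to be found in the camera images.
- ring1: loose steel bearing ring lying flat by itself on the bench: outside diameter 52 mm, bore 34 mm, 14 mm high, about 130 g (90 to 170 g). Origin at the centre of its underside (in the bore, at bench height), z up. Slides on the bench when pushed; friction varies a little
- ring2: loose steel bearing ring lying flat by itself on the bench: outside diameter 52 mm, bore 34 mm, 14 mm high, about 130 g (90 to 170 g). Origin at the centre of its underside (in the bore, at bench height), z up. Slides on the bench when pushed; friction varies a little
- ring3: loose steel bearing ring lying flat by itself on the bench: outside diameter 52 mm, bore 34 mm, 14 mm high, about 130 g (90 to 170 g). Origin at the centre of its underside (in the bore, at bench height), z up. Slides on the bench when pushed; friction varies a little
- stack: stack of three rings of the same kind, still to be tested (leave alone): outside diameter 52 mm, 42 mm high, about 390 g, loose on the bench. Origin at the centre of its underside. It may stand in any of the four places in a row, with the single rings in the other three; the places are about 80 mm apart in x
- fence: fixed bare-metal fence: three walls 24 mm high, 6 mm thick, no floor. Origin: centre of the enclosed area, on the bench. Its x axis points from the open mouth to the back wall. Inside: 120 mm deep (mouth x = -60 mm, back wall x = +60 mm), 230 mm wide (side walls y = +-115 mm). From each mouth corner a wing flares out at 45 degrees, 25 mm out and forward. Low bolted feet outside the side walls
- test_block: square brass hardness test block, 60 x 60 x 12 mm, loose (leave alone). Origin at the centre of its underside
- case: small closed two-tone plastic case, 70 mm in its x, 100 mm in its y, 35 mm high, loose (leave alone). Origin at the centre of its underside
- wrench: steel open-ended wrench 160 mm long, lying flat along its own x axis, less than 20 mm high, loose (leave alone). Origin within its length, at the underside
Things that resemble listed ones, but are neither listed nor needed, are in the scene too. Leave any orange, purple or turquoise look-alike of the ring2 alone.

How it is judged (in metres and radians):
At the end, for the whole second after the job is handed in: All three single rings lie flat on the bench (underside within 6 mm, tilt under 0.15 rad), at rest, wholly inside the fence (at most about 2 mm of a ring over the mouth's edge); the stack, test block, case and wrench are within 12 mm of where they started (x of ring1 in the frame of fence between -0.036 and 0.042 m and y of ring1 in the frame of fence between -0.097 and 0.097 m and height (world z) of each of ring1, ring2, ring3 below 0.006 m and angle between each of ring1, ring2, ring3's own z axis and vertical below 0.15 rad and linear speed of each of ring1, ring2, ring3 below 0.02 m/s and x of ring2 in the frame of fence between -0.036 and 0.042 m and y of ring2 in the frame of fence between -0.097 and 0.097 m and x of ring3 in the frame of fence between -0.036 and 0.042 m and y of ring3 in the frame of fence between -0.097 and 0.097 m and distance of each of stack, test_block, case, wrench from where it was at the start of the episode below 0.012 m); the robot touches nothing.
It fails at once if a single ring is lifted (underside more than 12 mm above the bench) (height (world z) of any of ring1, ring2, ring3 above 0.012 m).
It fails at once if the stack, test block, case or wrench is moved by more than 12 mm (distance of any of stack, test_block, case, wrench from where it was at the start of the episode above 0.012 m).
It also fails if it takes over 72 s, if anything falls off the work surface, if the arm or the gripper's body presses on something with over 40 N, if the wrist force passes 120 N, or if a joint passes its speed limit or range.

## Working session

There is one attempt and no reset: what is moved stays moved. The work goes in short steps, Python scripts to look and compute and a tool call to move; the robot and the scene stay as the last step left them, time stands still between calls to the robot, and variables do not carry over. Pictures are saved under pics/ and viewed, at most 10 in all, crops included, and the job is handed in when it is done.

Besides the shell and the picture viewer there is one more tool, called after "Emit:" as name(argument=value, ...), one argument or row to a line, values as JSON. send_rows: Moves the arm, as the interface text tells. Shift numbers are shares of 150 mm and turn numbers shares of 90 degrees, none past 1 either way. Its arguments: {"type":"object","properties":{"moves":{"type":"array"},"newtons":{"type":"number"}},"required":["moves"]}

```bash
mkdir -p pics; ls; python3 - <<'E'
from plant import get_state, optics, order
import cv2
s=get_state(); print(s['time_s'],s['tcp_pos'],s['eef_rot'],s['gripper_width'],s['contact_force'])
for c in ['top','scene']:
    d=optics.capture(c); cv2.imwrite(f'pics/{c}0.png',d['img'][:,:,::-1]); print(c,d['intrinsics'],d['origin'],d['attitude'])
    for n in ['ring1','stack','fence','test_block','case','wrench']:
        for r in optics.look_for(c,n): print(c,n,[round(float(v),3) for v in r['location']],round(r['p'],2))
E
```

```text
pics
0.0 [ 0.24692291 -0.62772716  0.22562355] [ 1.79907716e+02 -7.96148404e-03 -1.58532047e+02] 0.08740901917955822 [-0.18037701  0.21251469  0.29420084]
top [[458.64577052   0.         323.07116795]
 [  0.         458.64577052 196.09433542]
 [  0.           0.           1.        ]] [ 0.45071174 -0.04141484  1.27667986] [-175.14161368    0.70871646  -89.34609356]
top ring1 [0.593, -0.108, 0.015] 0.71
top ring1 [0.782, -0.184, 0.01] 0.7
top ring1 [0.722, 0.015, 0.011] 0.64
top ring1 [0.659, -0.221, 0.01] 0.52
top stack [0.422, -0.076, 0.041] 0.49
top fence [0.509, 0.162, 0.016] 0.91
top test_block [0.768, -0.084, 0.011] 0.63
top case [0.539, -0.392, 0.037] 0.72
top wrench [0.359, 0.344, 0.005] 0.58
scene [[367.90212783   0.         319.43579909]
 [  0.         367.90212783 198.81486575]
 [  0.           0.           1.        ]] [ 1.34045045 -0.13072844  0.57733849] [-123.7425886     0.56161364   82.7730007 ]
scene ring1 [0.518, -0.127, 0.013] 0.74
scene ring1 [0.73, 0.015, 0.014] 0.73
scene ring1 [0.687, -0.104, 0.013] 0.6
scene ring1 [0.604, -0.107, 0.012] 0.59
scene ring1 [0.669, -0.22, 0.011] 0.58
scene ring1 [0.785, -0.185, 0.015] 0.58
scene stack [0.442, -0.076, 0.029] 0.9
scene fence [0.572, 0.17, 0.017] 0.82
scene test_block [0.776, -0.086, 0.014] 0.7
scene case [0.442, -0.073, 0.028] 0.71
scene case [0.566, -0.392, 0.031] 0.64
scene wrench [0.363, 0.343, 0.009] 0.49
```

View pics/top0.png

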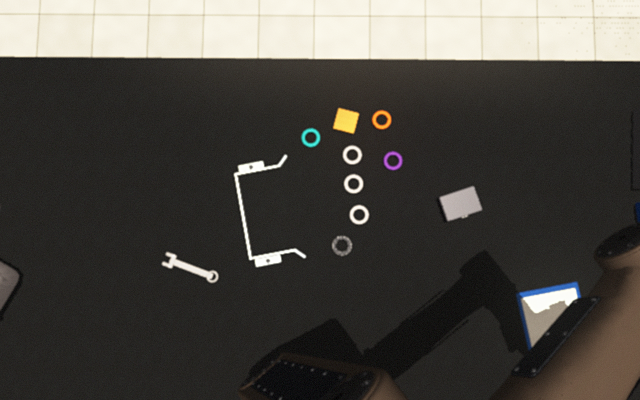

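View pics/scene0.png

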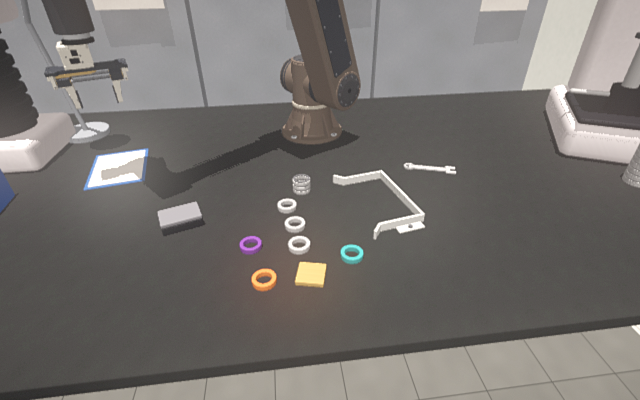

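The top view shows three white rings at (352,155), (354,184) and (359,215), and the stack at (342,245), dark and ribbed. The look-alikes are turquoise (311,138), purple (393,161) and orange (382,120). The fence mouth faces image-right (−y). The three white rings fit "single steel rings", since the others are coloured and the (342,245) one is 3 high in the scene view. I'll measure these and confirm in a crop.

```bash
cat > h.py <<'E'
import numpy as np, cv2
from scipy.spatial.transform import Rotation as R
from plant import get_state, optics, order
def ray(d,uv,z):
    K=d['intrinsics']; p=np.atleast_2d(uv).astype(float)
    v=np.c_[(p-K[[0,1],[2,2]])/K[0,0],np.ones(len(p))]@R.from_euler('xyz',d['attitude'],degrees=True).as_matrix().T
    o=np.array(d['origin']); return (o+v*((z-o[2])/v[:,2])[:,None])[:,:2]
def rings(d,z=0.012,save=None):
    im=d['img']; hsv=cv2.cvtColor(im,cv2.COLOR_RGB2HSV)
    m=((hsv[...,2]>110)).astype(np.uint8); m[:90]=0
    n,l,st,c=cv2.connectedComponentsWithStats(m)
    out=[]
    for i in range(1,n):
        if 60<st[i,4]<600 and st[i,2]<30 and st[i,3]<30:
            x,y,w,h=st[i,:4]; uv=[x+(w-1)/2,y+(h-1)/2]
            out.append((np.round(uv,1),st[i,2:5],np.median(im[l==i],0).astype(int),ray(d,uv,z)[0].round(4)))
    return out
E
python3 - <<'E'
from h import *
d=optics.capture('top')
for r in rings(d): print(*r)
c=d['img'][100:290,150:420,::-1]; c=cv2.resize(c,None,fx=2.9,fy=2.9,interpolation=cv2.INTER_CUBIC); cv2.imwrite('pics/crop1.png',c)
E
```

```text
[346.  120.5] [ 27  26 505] [251 218  89] [ 0.7715 -0.0864]
[381.5 119.5] [ 20  20 234] [245 141  44] [ 0.7752 -0.1859]
[310. 137.] [ 19  19 189] [ 60 205 191] [0.7237 0.0139]
[352.  154.5] [ 19  20 215] [230 219 206] [ 0.6752 -0.1038]
[393. 160.] [ 19  19 180] [162  80 189] [ 0.6608 -0.2179]
[353.5 183.5] [ 20  20 215] [236 226 212] [ 0.5939 -0.1085]
[358.5 214.5] [ 20  20 221] [233 223 212] [ 0.5081 -0.1228]
[341.5 245.5] [ 20  20 144] [128 122 117] [ 0.4226 -0.0766]
```

View pics/crop1.png

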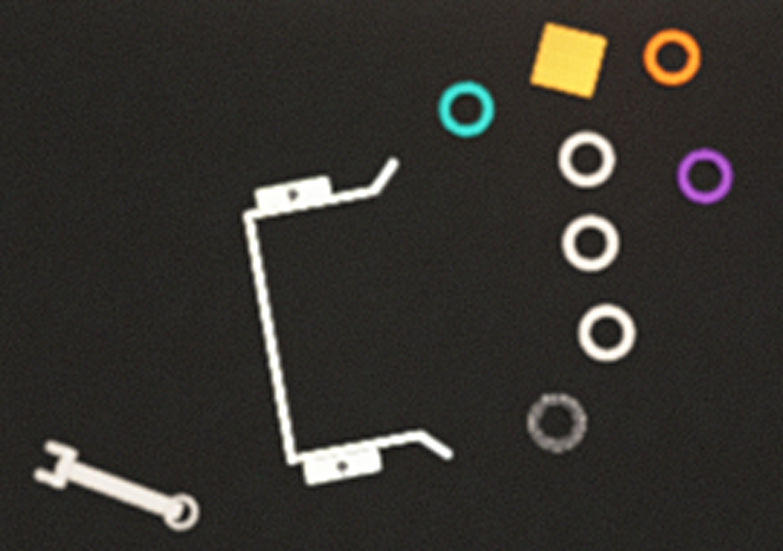

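Confirmed: the three white rings in one row are the targets. Next I'll fit the fence frame and plan the pushes.

```bash
cat >> h.py <<'E'
def fence(d):
    P=lambda u,v:(150+u/2.9,100+v/2.9)
    c=ray(d,[P(248,213),P(291,460),P(376,192),P(421,436)],0.024)
    return c
E
python3 - <<'E'
from h import *
d=optics.capture('top')
c=fence(d); print(c.round(4))
print('back len',np.linalg.norm(c[0]-c[1]),'mouth w',np.linalg.norm(c[2]-c[3]),'depth',np.linalg.norm(c[0]-c[2]),np.linalg.norm(c[1]-c[3]))
b=c[1]-c[0]; yf=b/np.linalg.norm(b)            # approx fence +y or -y
m=(c[0]+c[1])/2; mo=(c[2]+c[3])/2
ang=[np.degrees(np.arctan2(*(v[::-1]))) for v in (c[0]-c[2],c[1]-c[3],m-mo)]+[np.degrees(np.arctan2(b[1],b[0]))-90]
print('angles',np.round(ang,2))
th=np.radians(99); 
for t in (np.mean([ang[2],(ang[3])%180]),):
    th=np.radians(t); X=np.array([np.cos(th),np.sin(th)]);Y=np.array([-X[1],X[0]])
    O=m-X*.066; print('theta',t,'O',O.round(4),'mouth check',((mo-O)@X).round(4))
    for n,p in dict(A=(.6752,-.1038),B=(.5939,-.1085),C=(.5081,-.1228),turq=(.7237,.0139),block=(.7715,-.0864),purple=(.6608,-.2179),stack=ray(d,(341.5,245.5),.035)[0],w1=ray(d,(150+394/2.9,100+160/2.9),.024)[0],w2=ray(d,(150+450/2.9,100+454/2.9),.024)[0]).items():
        q=np.array(p)-O; print(n,np.round(p,4),'fence xy',(q@X).round(4),(q@Y).round(4))
E
```

```text
[[0.6172 0.2176]
 [0.3846 0.1708]
 [0.6385 0.0961]
 [0.4084 0.0494]]
back len 0.23728666332061585 mouth w 0.23487509639998852 depth 0.12340870167399927 0.1237411237977891
angles [  99.95  101.07  100.51 -258.63]
theta 100.94317270154903 O [0.5134 0.1294] mouth check -0.0576
A [ 0.6752 -0.1038] fence xy -0.2597 -0.1145
B [ 0.5939 -0.1085] fence xy -0.2489 -0.0338
C [ 0.5081 -0.1228] fence xy -0.2466 0.0531
turq [0.7237 0.0139] fence xy -0.1533 -0.1845
block [ 0.7715 -0.0864] fence xy -0.2609 -0.2124
purple [ 0.6608 -0.2179] fence xy -0.369 -0.0788
stack [ 0.4232 -0.076 ] fence xy -0.1845 0.1276
w1 [0.6695 0.0795] fence xy -0.0787 -0.1437
w2 [0.392 0.022] fence xy -0.0824 0.1397
```

Plan in the fence frame (x_f axis heading 101°). The tool is yawed to −79°, so tool x = −x_f and tool y = +y_f. The finger opening is ~30 mm, giving a V-cradle behind each ring. Push C first to y=+53 mm, then B to −5, then A to −67. First I turn and travel at height.

Emit:
send_rows(
  moves=[
    {"slide": [-0.15,0.12,0],"turn": -0.07,"gripper": 0.34},
    {"slide": [-0.35,0.28,0],"turn": -0.15,"gripper": 0.34},
    {"slide": [-0.55,0.44,0],"turn": -0.23,"gripper": 0.34},
    {"slide": [-0.75,0.6,0],"turn": -0.31,"gripper": 0.34},
    {"slide": [-0.95,0.76,0],"turn": -0.38,"gripper": 0.34},
  ],
)

```text
time_s: 1.22
tcp_pos: [0.3384, -0.4685, 0.2266]
eef_rot: [-180.0, -0.0, -124.0]
contact_force: [1.9, -1.1, -0.3]
gripper_width: 0.0598
gripper_force: 0.0
```

```bash
cat >> h.py <<'E'
TH=np.radians(100.94); XF=np.array([np.cos(TH),np.sin(TH)]); YF=np.array([-XF[1],XF[0]]); O=np.array([.5134,.1294])
def f(p): q=np.array(p)[...,:2]-O; return np.stack([q@XF,q@YF],-1)
def go(x,y,z=None):
    s=get_state(); yaw=np.radians(s['eef_rot'][2]); p=s['tcp_pos']
    dw=O+x*XF+y*YF-p[:2]
    t=[dw@[np.cos(yaw),np.sin(yaw)],dw@[np.sin(yaw),-np.cos(yaw)],(p[2]-z) if z is not None else 0]
    turn=-((-79.06-s['eef_rot'][2]+180)%360-180)/90
    print('t',round(s['time_s'],2),'tcp fence',f(p).round(4),'z',p[2].round(4),'w',round(s['gripper_width'],4),'F',np.round(s['contact_force'],1),'| slide',np.round(np.array(t)/.15,3),'turn',round(turn,3))
E
python3 -c "
from h import *
go(-.2966,.053,.1)"
```

```text
t 1.22 tcp fence [-0.5538  0.2853] z 0.2266 w 0.0598 F [ 1.9 -1.1 -0.3] | slide [-2.307  0.115  0.844] turn -0.499
```

Emit:
send_rows(
  moves=[
    {"slide": [-0.2,0.01,0],"turn": -0.08,"gripper": 0.34},
    {"slide": [-0.4,0.02,0],"turn": -0.16,"gripper": 0.34},
    {"slide": [-0.6,0.03,0],"turn": -0.24,"gripper": 0.34},
    {"slide": [-0.8,0.04,0],"turn": -0.32,"gripper": 0.34},
    {"slide": [-1.0,0.05,0],"turn": -0.4,"gripper": 0.34},
  ],
)

```text
time_s: 1.63
tcp_pos: [0.4169, -0.3404, 0.2269]
eef_rot: [-180.0, -0.0, -88.2]
contact_force: [-0.5, 0.2, -0.1]
gripper_width: 0.0311
gripper_force: 0.0
```

```bash
python3 -c "
from h import *
go(-.2966,.053,.1)"
```

```text
t 1.63 tcp fence [-0.443   0.1839] z 0.2269 w 0.0311 F [-0.5  0.2 -0.1] | slide [-1.101 -0.707  0.846] turn -0.101
```

Emit:
send_rows(
  moves=[
    {"slide": [-0.22,-0.15,0.1],"turn": -0.05,"gripper": 0.34},
    {"slide": [-0.44,-0.3,0.25],"turn": -0.1,"gripper": 0.34},
    {"slide": [-0.66,-0.45,0.4],"turn": -0.1,"gripper": 0.34},
    {"slide": [-0.85,-0.6,0.55],"turn": -0.1,"gripper": 0.34},
    {"slide": [-1.0,-0.71,0.7],"turn": -0.1,"gripper": 0.34},
  ],
)

```text
time_s: 2.05
tcp_pos: [0.5185, -0.1903, 0.1246]
eef_rot: [-179.8, -0.0, -79.5]
contact_force: [2.1, -0.5, 0.1]
gripper_width: 0.0296
gripper_force: 0.0
```

```bash
python3 - <<'E'
from h import *
go(-.2966,.053,.03)
d=optics.capture('wrist'); im=d['img'].copy()
print(d['origin'],d['attitude'])
cv2.imwrite('pics/w1.png',im[:,:,::-1])
for r in optics.look_for('wrist','ring1'): print(f(r['location']).round(4),round(float(r['location'][2]),3),round(r['p'],2))
E
```

```text
t 2.05 tcp fence [-0.3148  0.0557] z 0.1246 w 0.0296 F [ 2.1 -0.5  0.1] | slide [-0.122 -0.017  0.63 ] turn -0.005
[ 0.53297542 -0.26870501  0.2827369 ] [ 162.82564863    0.20100147 -169.46033553]
[-0.1697 -0.1644] 0.008 0.86
[-0.3579 -0.1803] 0.013 0.81
[-0.2708 -0.0326] 0.011 0.72
[-0.368  -0.0779] 0.014 0.69
[-0.2727 -0.1222] 0.014 0.58
[-0.2538  0.052 ] 0.013 0.58
```

View pics/w1.png

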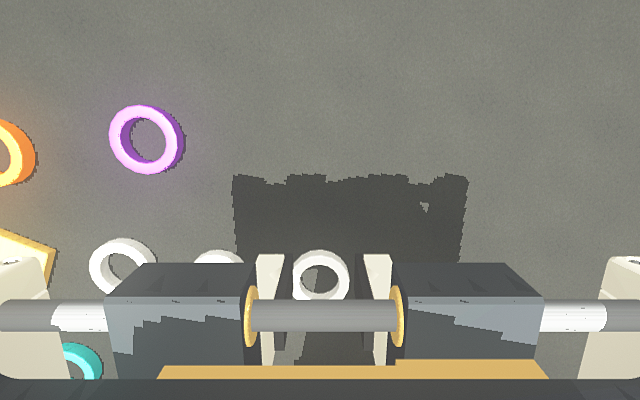

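The wrist view shows ring C centred at (320,277) between the two pads (268 and 376 px), so alignment is good. Descending behind it.

Emit:
send_rows(
  moves=[
    {"slide": [-0.05,-0.02,0.18],"turn": 0,"gripper": 0.34},
    {"slide": [-0.05,-0.02,0.38],"turn": 0,"gripper": 0.34},
    {"slide": [-0.05,-0.02,0.58],"turn": 0,"gripper": 0.34},
    {"slide": [-0.05,-0.02,0.72],"turn": 0,"gripper": 0.34},
    {"slide": [-0.05,-0.02,0.77],"turn": 0,"gripper": 0.34},
  ],
)

```text
time_s: 2.57
tcp_pos: [0.5164, -0.1842, 0.0061]
eef_rot: [179.8, 0.1, -79.5]
contact_force: [-0.9, -0.5, 0.3]
gripper_width: 0.03
gripper_force: 0.0
```

```bash
python3 - <<'E'
from h import *
go(-.019,.053,.006)
d=optics.capture('top')
for r in rings(d): print(r[0],r[2],f(r[3]).round(4))
E
```

```text
t 2.57 tcp fence [-0.3085  0.0565] z 0.0061 w 0.03 F [-0.9 -0.5  0.3] | slide [-1.93e+00 -7.00e-03  1.00e-03] turn -0.005
[346.  120.5] [251 216  89] [-0.2609 -0.2125]
[381.5 119.5] [245 140  44] [-0.3593 -0.1972]
[310. 137.] [ 60 204 190] [-0.1533 -0.1846]
[352.  154.5] [229 219 207] [-0.2597 -0.1146]
[393. 160.] [160  80 187] [-0.369  -0.0788]
[353.  176.5] [215 206 193] [-0.2511 -0.0534]
[342.  248.5] [125 119 115] [-0.1849  0.1365]
```

Emit:
send_rows(
  moves=[
    {"slide": [-0.06,-0.01,0],"turn": 0,"gripper": 0.34},
    {"slide": [-0.13,-0.01,0],"turn": 0,"gripper": 0.34},
    {"slide": [-0.21,-0.015,0],"turn": 0,"gripper": 0.34},
    {"slide": [-0.3,-0.015,0],"turn": 0,"gripper": 0.34},
    {"slide": [-0.39,-0.02,0],"turn": 0,"gripper": 0.34},
  ],
)

```text
time_s: 3.03
tcp_pos: [0.5113, -0.1247, 0.0103]
eef_rot: [-179.9, -0.0, -79.5]
contact_force: [-0.2, -0.7, 0.3]
gripper_width: 0.0298
gripper_force: 0.6
```

Emit:
send_rows(
  moves=[
    {"slide": [-0.09,0,0],"turn": 0,"gripper": 0.34},
    {"slide": [-0.18,0,0],"turn": 0,"gripper": 0.34},
    {"slide": [-0.27,0,0],"turn": 0,"gripper": 0.34},
    {"slide": [-0.36,0,0],"turn": 0,"gripper": 0.34},
    {"slide": [-0.45,0,0],"turn": 0,"gripper": 0.34},
  ],
)

```text
time_s: 3.45
tcp_pos: [0.4989, -0.0579, 0.0103]
eef_rot: [-179.8, 0.0, -79.5]
contact_force: [0.1, -1.1, 0.3]
gripper_width: 0.0298
gripper_force: 0.6
```

```bash
python3 - <<'E'
from h import *
go(-.019,.053,.006)
d=optics.capture('wrist'); cv2.imwrite('pics/w2.png',d['img'][:,:,::-1])
for r in optics.look_for('wrist','ring1'): print(f(r['location']).round(4),round(float(r['location'][2]),3),round(r['p'],2))
d=optics.capture('scene')
for n in ('ring1','stack'):
  for r in optics.look_for('scene',n): print(n,f(r['location']).round(4),round(float(r['location'][2]),3),round(r['p'],2))
E
```

```text
t 3.45 tcp fence [-0.1812  0.0498] z 0.0103 w 0.0298 F [ 0.1 -1.1  0.3] | slide [-1.081  0.029  0.029] turn -0.005
[-0.2521 -0.0371] 0.016 0.91
[-0.2542 -0.092 ] 0.008 0.89
[-0.139   0.0479] 0.012 0.86
ring1 [-0.2543 -0.0446] 0.014 0.64
ring1 [-0.2627 -0.1263] 0.013 0.57
ring1 [-0.3593 -0.2044] 0.017 0.54
ring1 [-0.3705 -0.0881] 0.011 0.53
ring1 [-0.1396  0.0319] 0.01 0.5
stack [0.2355 0.1104] 0.007 0.73
stack [-0.2018  0.1121] 0.02 0.48
```

View pics/w2.png

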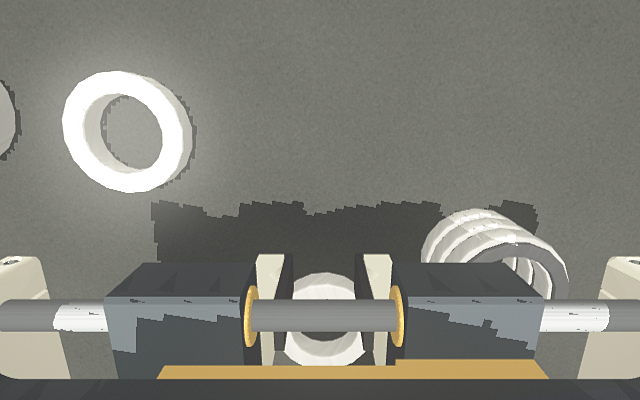

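The wrist view shows ring C cradled at (324,320) between the pads, with the stack untouched at (495,255). The tips settled at 10 mm, so I'll lower them 4 mm and push C home.

Emit:
send_rows(
  moves=[
    {"slide": [-0.05,0,0.02],"turn": 0,"gripper": 0.34},
    {"slide": [-0.13,0,0.03],"turn": 0,"gripper": 0.34},
    {"slide": [-0.22,0,0.03],"turn": 0,"gripper": 0.34},
    {"slide": [-0.31,0,0.03],"turn": 0,"gripper": 0.34},
    {"slide": [-0.4,0,0.03],"turn": 0,"gripper": 0.34},
  ],
)

```text
time_s: 4.12
tcp_pos: [0.4874, -0.0004, 0.0041]
eef_rot: [180.0, -0.0, -79.6]
contact_force: [-0.4, -0.9, 0.2]
gripper_width: 0.0296
gripper_force: 0.9
```

Emit:
send_rows(
  moves=[
    {"slide": [-0.09,0,0],"turn": 0,"gripper": 0.34},
    {"slide": [-0.18,0,0],"turn": 0,"gripper": 0.34},
    {"slide": [-0.27,0,0],"turn": 0,"gripper": 0.34},
    {"slide": [-0.35,0,0],"turn": 0,"gripper": 0.34},
    {"slide": [-0.4,0,0],"turn": 0,"gripper": 0.34},
  ],
)

```text
time_s: 4.53
tcp_pos: [0.4765, 0.0591, 0.0042]
eef_rot: [180.0, -0.0, -79.5]
contact_force: [0.4, -0.6, -0.1]
gripper_width: 0.03
gripper_force: 0.5
```

```bash
python3 - <<'E'
from h import *
go(-.022,.05,.006)
for c in ('wrist','scene'):
  d=optics.capture(c)
  for r in optics.look_for(c,'ring1'): print(c,f(r['location']).round(4),round(float(r['location'][2]),3),round(r['p'],2))
E
```

```text
t 4.53 tcp fence [-0.0621  0.0496] z 0.0042 w 0.03 F [ 0.4 -0.6 -0.1] | slide [-0.267  0.005 -0.012] turn -0.005
wrist [-0.0218  0.0486] 0.014 0.7
scene [-0.3575 -0.2053] 0.015 0.74
scene [-0.2502 -0.0428] 0.013 0.73
scene [-0.153  -0.1901] 0.013 0.62
scene [-0.3694 -0.0904] 0.013 0.53
scene [-0.2627 -0.1233] 0.012 0.52
scene [-0.0255  0.0259] 0.012 0.39
```

Emit:
send_rows(
  moves=[
    {"slide": [-0.06,0,0],"turn": 0,"gripper": 0.34},
    {"slide": [-0.12,0,0],"turn": 0,"gripper": 0.34},
    {"slide": [-0.18,0,0],"turn": 0,"gripper": 0.34},
    {"slide": [-0.23,0,0],"turn": 0,"gripper": 0.34},
    {"slide": [-0.25,0,0],"turn": 0,"gripper": 0.34},
  ],
)

```text
time_s: 5.15
tcp_pos: [0.4698, 0.0964, 0.0043]
eef_rot: [-180.0, 0.0, -79.5]
contact_force: [-0.5, -1.1, -1.3]
gripper_width: 0.03
gripper_force: 0.4
```

Emit:
send_rows(
  moves=[
    {"slide": [0.05,0,0],"turn": 0,"gripper": 0.34},
    {"slide": [0.12,0,-0.15],"turn": 0,"gripper": 0.34},
    {"slide": [0.2,-0.05,-0.35],"turn": 0,"gripper": 0.34},
    {"slide": [0.4,-0.15,-0.55],"turn": 0,"gripper": 0.34},
    {"slide": [0.6,-0.25,-0.7],"turn": 0,"gripper": 0.34},
  ],
)

```text
time_s: 5.57
tcp_pos: [0.5226, 0.0145, 0.1105]
eef_rot: [-179.9, 0.0, -79.4]
contact_force: [1.5, 1.9, -0.6]
gripper_width: 0.0296
gripper_force: 0.0
```

```bash
python3 - <<'E'
from h import *
go(-.3,-.034,.11)
d=optics.capture('top'); cv2.imwrite('pics/t2.png',d['img'][:,:,::-1])
for r in optics.look_for('top','ring1'): print('top',f(r['location']).round(4),round(float(r['location'][2]),3),round(r['p'],2))
for r in rings(d): print(r[0],r[2],f(r[3]).round(4))
E
```

```text
t 5.57 tcp fence [-0.1145  0.0128] z 0.1105 w 0.0296 F [ 1.5  1.9 -0.6] | slide [ 1.235 -0.318  0.003] turn -0.003
top [-0.3556 -0.1999] 0.013 0.7
top [-0.368  -0.0792] 0.014 0.68
top [-0.2588 -0.1139] 0.016 0.61
top [-0.1528 -0.1808] 0.013 0.48
top [-0.2464 -0.0337] 0.013 0.44
[346.  120.5] [251 217  89] [-0.2609 -0.2125]
[381.5 119.5] [245 141  44] [-0.3593 -0.1972]
[310. 137.] [ 59 204 191] [-0.1533 -0.1846]
[352.  154.5] [229 220 205] [-0.2597 -0.1146]
[393. 160.] [162  79 188] [-0.369  -0.0788]
[353.5 183.5] [234 224 212] [-0.2489 -0.0339]
[341.5 245.5] [127 120 117] [-0.185   0.1282]
```

Emit:
send_rows(
  moves=[
    {"slide": [0.2,-0.1,0],"turn": 0,"gripper": 0.34},
    {"slide": [0.42,-0.2,0],"turn": 0,"gripper": 0.34},
    {"slide": [0.64,-0.3,0],"turn": 0,"gripper": 0.34},
    {"slide": [0.84,-0.32,0],"turn": 0,"gripper": 0.34},
    {"slide": [1.0,-0.32,0],"turn": 0,"gripper": 0.34},
  ],
)

```text
time_s: 6.08
tcp_pos: [0.5972, -0.1259, 0.1073]
eef_rot: [180.0, 0.0, -79.5]
contact_force: [0.0, 0.4, -0.1]
gripper_width: 0.0297
gripper_force: 0.0
```

Emit:
send_rows(
  moves=[
    {"slide": [0.15,0,0.05],"turn": 0,"gripper": 0.34},
    {"slide": [0.29,0,0.1],"turn": 0,"gripper": 0.34},
    {"slide": [0.31,0,0.2],"turn": 0,"gripper": 0.34},
    {"slide": [0.31,0,0.35],"turn": 0,"gripper": 0.34},
    {"slide": [0.31,0,0.45],"turn": 0,"gripper": 0.34},
  ],
)

```text
time_s: 6.5
tcp_pos: [0.6038, -0.1703, 0.0385]
eef_rot: [179.9, 0.0, -79.6]
contact_force: [-0.6, 0.5, -0.3]
gripper_width: 0.0296
gripper_force: 0.0
```

```bash
python3 - <<'E'
from h import *
d=optics.capture('top'); cv2.imwrite('pics/t2.png',cv2.resize(d['img'][100:290,150:420,::-1],None,fx=2.9,fy=2.9,interpolation=cv2.INTER_CUBIC))
for r in rings(d): print(r[0],r[2],f(r[3]).round(4))
for r in optics.look_for('top','ring1'): print('top',f(r['location']).round(4),round(float(r['location'][2]),3),round(r['p'],2))
go(-.31,-.034,.006)
E
```

```text
[346. 120.] [251 217  89] [-0.2611 -0.2138]
[341.5 245.5] [127 121 117] [-0.185   0.1282]
top [-0.3568 -0.1996] 0.011 0.67
top [-0.2464 -0.0201] 0.013 0.63
t 6.6 tcp fence [-0.3106 -0.0305] z 0.0373 w 0.0299 F [0.3 0.7 0.3] | slide [-0.004 -0.023  0.209] turn -0.006
```

View pics/t2.png

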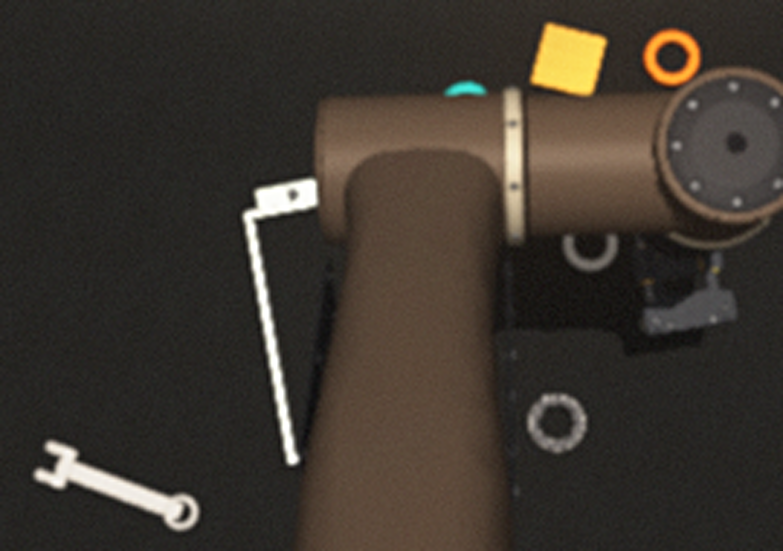

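The top view shows the arm hiding the fence interior, with the stack (556,422) and fence unchanged. Next I lower behind ring B and push it.

Emit:
send_rows(
  moves=[
    {"slide": [0,-0.02,0.06],"turn": 0,"gripper": 0.34},
    {"slide": [0,-0.02,0.12],"turn": 0,"gripper": 0.34},
    {"slide": [0,-0.02,0.18],"turn": 0,"gripper": 0.34},
    {"slide": [0,-0.02,0.21],"turn": 0,"gripper": 0.34},
    {"slide": [-0.03,-0.02,0.21],"turn": 0,"gripper": 0.34},
  ],
)

```text
time_s: 7.02
tcp_pos: [0.6064, -0.1648, 0.0079]
eef_rot: [179.9, 0.0, -79.5]
contact_force: [0.2, 1.1, -0.4]
gripper_width: 0.0301
gripper_force: 0.0
```

Emit:
send_rows(
  moves=[
    {"slide": [-0.06,0,0],"turn": 0,"gripper": 0.34},
    {"slide": [-0.13,0.005,0],"turn": 0,"gripper": 0.34},
    {"slide": [-0.21,0.01,0],"turn": 0,"gripper": 0.34},
    {"slide": [-0.3,0.02,0],"turn": 0,"gripper": 0.34},
    {"slide": [-0.39,0.03,0],"turn": 0,"gripper": 0.34},
  ],
)

```text
time_s: 7.43
tcp_pos: [0.5918, -0.1064, 0.0096]
eef_rot: [-180.0, -0.0, -79.5]
contact_force: [0.3, 0.0, 0.3]
gripper_width: 0.0297
gripper_force: 0.5
```

Emit:
send_rows(
  moves=[
    {"slide": [-0.09,0.01,0],"turn": 0,"gripper": 0.34},
    {"slide": [-0.18,0.02,0],"turn": 0,"gripper": 0.34},
    {"slide": [-0.27,0.03,0],"turn": 0,"gripper": 0.34},
    {"slide": [-0.36,0.04,0],"turn": 0,"gripper": 0.34},
    {"slide": [-0.45,0.05,0],"turn": 0,"gripper": 0.34},
  ],
)

```text
time_s: 7.85
tcp_pos: [0.5721, -0.0415, 0.0093]
eef_rot: [-180.0, -0.0, -79.5]
contact_force: [-0.1, -2.1, 0.3]
gripper_width: 0.0296
gripper_force: 0.8
```

```bash
python3 - <<'E'
from h import *
go(-.025,-.007,.005)
for c in ('wrist','scene'):
  d=optics.capture(c)
  for r in optics.look_for(c,'ring1'): print(c,f(r['location']).round(4),round(float(r['location'][2]),3),round(r['p'],2))
E
```

```text
t 7.85 tcp fence [-0.179  -0.0252] z 0.0093 w 0.0296 F [-0.1 -2.1  0.3] | slide [-1.025  0.129  0.029] turn -0.005
wrist [-0.1666 -0.1607] 0.005 0.92
wrist [-0.2613 -0.1224] 0.014 0.8
wrist [-0.143  -0.0273] 0.013 0.68
scene [-0.3611 -0.2064] 0.016 0.82
scene [-0.2635 -0.1261] 0.013 0.78
scene [0.0062 0.0427] 0.013 0.74
scene [-0.1547 -0.1879] 0.013 0.67
scene [-0.37   -0.0893] 0.013 0.55
scene [-0.1444 -0.0464] 0.011 0.41
```

Emit:
send_rows(
  moves=[
    {"slide": [-0.05,0.005,0.02],"turn": 0,"gripper": 0.34},
    {"slide": [-0.13,0.02,0.03],"turn": 0,"gripper": 0.34},
    {"slide": [-0.22,0.03,0.03],"turn": 0,"gripper": 0.34},
    {"slide": [-0.31,0.04,0.03],"turn": 0,"gripper": 0.34},
    {"slide": [-0.4,0.05,0.03],"turn": 0,"gripper": 0.34},
  ],
)

```text
time_s: 8.47
tcp_pos: [0.5535, 0.0153, 0.0042]
eef_rot: [180.0, -0.0, -79.6]
contact_force: [-0.2, -0.6, -0.4]
gripper_width: 0.03
gripper_force: 0.6
```

Emit:
send_rows(
  moves=[
    {"slide": [-0.09,0.02,0],"turn": 0,"gripper": 0.34},
    {"slide": [-0.18,0.03,0],"turn": 0,"gripper": 0.34},
    {"slide": [-0.27,0.04,0],"turn": 0,"gripper": 0.34},
    {"slide": [-0.35,0.05,0],"turn": 0,"gripper": 0.34},
    {"slide": [-0.4,0.05,0],"turn": 0,"gripper": 0.34},
  ],
)

```text
time_s: 8.88
tcp_pos: [0.535, 0.0734, 0.0043]
eef_rot: [180.0, -0.0, -79.5]
contact_force: [-0.4, -0.0, -0.5]
gripper_width: 0.0299
gripper_force: 0.3
```

```bash
python3 - <<'E'
from h import *
go(-.025,-.007,.005)
for c in ('wrist','scene'):
  d=optics.capture(c)
  for r in optics.look_for(c,'ring1'): print(c,f(r['location']).round(4),round(float(r['location'][2]),3),round(r['p'],2))
E
```

```text
t 8.88 tcp fence [-0.0591 -0.0106] z 0.0043 w 0.0299 F [-0.4 -0.  -0.5] | slide [-0.227  0.026 -0.004] turn -0.005
wrist [-0.0228 -0.013 ] 0.012 0.84
scene [-0.3613 -0.2047] 0.015 0.9
scene [-0.2629 -0.125 ] 0.014 0.73
scene [-0.1547 -0.1905] 0.015 0.65
scene [-0.3696 -0.0895] 0.008 0.63
scene [-0.0264 -0.031 ] 0.01 0.39
```

Emit:
send_rows(
  moves=[
    {"slide": [-0.06,0.01,0],"turn": 0,"gripper": 0.34},
    {"slide": [-0.12,0.02,0],"turn": 0,"gripper": 0.34},
    {"slide": [-0.18,0.02,0],"turn": 0,"gripper": 0.34},
    {"slide": [-0.22,0.02,0],"turn": 0,"gripper": 0.34},
    {"slide": [-0.23,0.02,0],"turn": 0,"gripper": 0.34},
  ],
)

```text
time_s: 9.5
tcp_pos: [0.5265, 0.1069, 0.0047]
eef_rot: [-180.0, 0.0, -79.5]
contact_force: [0.3, -1.0, 1.1]
gripper_width: 0.0297
gripper_force: 0.4
```

Emit:
send_rows(
  moves=[
    {"slide": [0.05,0,0],"turn": 0,"gripper": 0.34},
    {"slide": [0.12,0,-0.15],"turn": 0,"gripper": 0.34},
    {"slide": [0.2,-0.05,-0.35],"turn": 0,"gripper": 0.34},
    {"slide": [0.4,-0.15,-0.55],"turn": 0,"gripper": 0.34},
    {"slide": [0.6,-0.25,-0.7],"turn": 0,"gripper": 0.34},
  ],
)

```text
time_s: 9.92
tcp_pos: [0.5794, 0.025, 0.1109]
eef_rot: [-179.9, 0.0, -79.4]
contact_force: [1.0, 0.5, -0.9]
gripper_width: 0.0302
gripper_force: 0.0
```

Emit:
send_rows(
  moves=[
    {"slide": [0.2,-0.1,0],"turn": 0,"gripper": 0.34},
    {"slide": [0.42,-0.2,0],"turn": 0,"gripper": 0.34},
    {"slide": [0.64,-0.3,0],"turn": 0,"gripper": 0.34},
    {"slide": [0.84,-0.4,0],"turn": 0,"gripper": 0.34},
    {"slide": [1.0,-0.47,0],"turn": 0,"gripper": 0.34},
  ],
)

```text
time_s: 10.33
tcp_pos: [0.6766, -0.1121, 0.1083]
eef_rot: [-180.0, -0.0, -79.6]
contact_force: [1.3, 0.7, 0.3]
gripper_width: 0.0297
gripper_force: 0.0
```

```bash
python3 - <<'E'
from h import *
go(-.325,-.1145,.005)
d=optics.capture('top')
for r in rings(d): print(r[0],r[2],f(r[3]).round(4))
d=optics.capture('scene')
for r in optics.look_for('scene','ring1'): print('scene',f(r['location']).round(4),round(float(r['location'][2]),3),round(r['p'],2))
E
```

```text
t 10.33 tcp fence [-0.268  -0.1144] z 0.1083 w 0.0297 F [1.3 0.7 0.3] | slide [ 0.38  -0.004  0.688] turn -0.006
[310.5 143. ] [ 56 201 187] [-0.1516 -0.1675]
[393. 160.] [159  79 187] [-0.369  -0.0788]
[341.5 245.5] [127 121 117] [-0.185   0.1282]
scene [-0.3715 -0.0884] 0.01 0.85
scene [-0.1536 -0.1921] 0.016 0.79
scene [0.0043 0.047 ] 0.016 0.73
scene [-0.3632 -0.2048] 0.015 0.68
scene [ 0.0012 -0.0163] 0.015 0.63
scene [-0.2611 -0.1268] 0.012 0.59
```

Emit:
send_rows(
  moves=[
    {"slide": [0.15,0,0],"turn": 0,"gripper": 0.34},
    {"slide": [0.28,0,0],"turn": 0,"gripper": 0.34},
    {"slide": [0.3,0,0.1],"turn": 0,"gripper": 0.34},
    {"slide": [0.3,0,0.25],"turn": 0,"gripper": 0.34},
    {"slide": [0.3,0,0.4],"turn": 0,"gripper": 0.34},
  ],
)

```text
time_s: 10.9
tcp_pos: [0.6837, -0.1535, 0.0487]
eef_rot: [-179.9, -0.0, -79.5]
contact_force: [0.9, 0.6, -0.5]
gripper_width: 0.03
gripper_force: 0.0
```

Emit:
send_rows(
  moves=[
    {"slide": [0,0,0.06],"turn": 0,"gripper": 0.34},
    {"slide": [0,0,0.14],"turn": 0,"gripper": 0.34},
    {"slide": [0,0,0.21],"turn": 0,"gripper": 0.34},
    {"slide": [0,0,0.26],"turn": 0,"gripper": 0.34},
    {"slide": [0,0,0.27],"turn": 0,"gripper": 0.34},
  ],
)

```text
time_s: 11.32
tcp_pos: [0.6831, -0.1532, 0.0068]
eef_rot: [179.9, 0.0, -79.5]
contact_force: [-1.0, -0.0, 0.2]
gripper_width: 0.0297
gripper_force: 0.0
```

```bash
python3 - <<'E'
from h import *
go(-.17,-.069,.005)
d=optics.capture('wrist')
for r in optics.look_for('wrist','ring1'): print('wrist',f(r['location']).round(4),round(float(r['location'][2]),3),round(r['p'],2))
E
```

```text
t 11.32 tcp fence [-0.3097 -0.113 ] z 0.0068 w 0.0297 F [-1.  -0.   0.2] | slide [-0.929  0.3    0.012] turn -0.005
wrist [-0.2731 -0.1065] 0.014 0.93
wrist [-0.3579 -0.199 ] 0.011 0.79
wrist [-0.3668 -0.0765] 0.015 0.74
```

Emit:
send_rows(
  moves=[
    {"slide": [-0.06,0,0.01],"turn": 0,"gripper": 0.34},
    {"slide": [-0.12,0,0.02],"turn": 0,"gripper": 0.34},
    {"slide": [-0.19,0.01,0.02],"turn": 0,"gripper": 0.34},
    {"slide": [-0.27,0.03,0.02],"turn": 0,"gripper": 0.34},
    {"slide": [-0.35,0.05,0.02],"turn": 0,"gripper": 0.34},
  ],
)

```text
time_s: 11.83
tcp_pos: [0.6665, -0.1019, 0.0055]
eef_rot: [-180.0, -0.0, -79.5]
contact_force: [0.4, -1.2, 1.8]
gripper_width: 0.0296
gripper_force: 1.0
```

Emit:
send_rows(
  moves=[
    {"slide": [-0.08,0.02,0],"turn": 0,"gripper": 0.34},
    {"slide": [-0.17,0.045,0],"turn": 0,"gripper": 0.34},
    {"slide": [-0.26,0.07,0],"turn": 0,"gripper": 0.34},
    {"slide": [-0.34,0.095,0],"turn": 0,"gripper": 0.34},
    {"slide": [-0.42,0.12,0],"turn": 0,"gripper": 0.34},
  ],
)

```text
time_s: 12.25
tcp_pos: [0.637, -0.0432, 0.0052]
eef_rot: [-180.0, -0.0, -79.5]
contact_force: [0.4, -1.0, 2.3]
gripper_width: 0.0298
gripper_force: 1.3
```

```bash
python3 - <<'E'
from h import *
go(-.12,-.069,.005)
d=optics.capture('wrist')
for r in optics.look_for('wrist','ring1'): print('wrist',f(r['location']).round(4),round(float(r['location'][2]),3),round(r['p'],2))
E
```

```text
t 12.25 tcp fence [-0.193  -0.0886] z 0.0052 w 0.0298 F [ 0.4 -1.   2.3] | slide [-0.485  0.134  0.001] turn -0.005
wrist [-0.1534 -0.0918] 0.014 0.61
wrist [-0.1498 -0.2013] 0.01 0.56
```

Emit:
send_rows(
  moves=[
    {"slide": [-0.08,0.025,0],"turn": 0,"gripper": 0.34},
    {"slide": [-0.17,0.05,0],"turn": 0,"gripper": 0.34},
    {"slide": [-0.26,0.08,0],"turn": 0,"gripper": 0.34},
    {"slide": [-0.34,0.105,0],"turn": 0,"gripper": 0.34},
    {"slide": [-0.42,0.13,0],"turn": 0,"gripper": 0.34},
  ],
)

```text
time_s: 12.77
tcp_pos: [0.606, 0.015, 0.0048]
eef_rot: [180.0, 0.0, -79.5]
contact_force: [0.7, -1.5, 0.5]
gripper_width: 0.0301
gripper_force: 0.7
```

Emit:
send_rows(
  moves=[
    {"slide": [-0.08,0.01,0],"turn": 0,"gripper": 0.34},
    {"slide": [-0.17,0.01,0],"turn": 0,"gripper": 0.34},
    {"slide": [-0.26,0.01,0],"turn": 0,"gripper": 0.34},
    {"slide": [-0.34,0.01,0],"turn": 0,"gripper": 0.34},
    {"slide": [-0.4,0.01,0],"turn": 0,"gripper": 0.34},
  ],
)

```text
time_s: 13.18
tcp_pos: [0.5943, 0.0742, 0.0049]
eef_rot: [180.0, 0.0, -79.5]
contact_force: [-0.1, -0.4, -0.3]
gripper_width: 0.0297
gripper_force: 0.5
```

```bash
python3 - <<'E'
from h import *
go(-.025,-.069,.005)
for c in ('wrist','scene'):
  d=optics.capture(c)
  for r in optics.look_for(c,'ring1'): print(c,f(r['location']).round(4),round(float(r['location'][2]),3),round(r['p'],2))
E
```

```text
t 13.18 tcp fence [-0.0696 -0.069 ] z 0.0049 w 0.0297 F [-0.1 -0.4 -0.3] | slide [-0.297  0.002 -0.001] turn -0.005
wrist [-0.1542 -0.1758] 0.01 0.72
wrist [-0.0292 -0.072 ] 0.013 0.61
wrist [-0.0131  0.0542] 0.011 0.57
scene [-0.3623 -0.2054] 0.019 0.89
scene [-0.3707 -0.0913] 0.01 0.84
scene [-0.0389 -0.0922] 0.012 0.43
```

Emit:
send_rows(
  moves=[
    {"slide": [-0.07,0,0],"turn": 0,"gripper": 0.34},
    {"slide": [-0.14,0,0],"turn": 0,"gripper": 0.34},
    {"slide": [-0.21,0,0],"turn": 0,"gripper": 0.34},
    {"slide": [-0.27,0,0],"turn": 0,"gripper": 0.34},
    {"slide": [-0.29,0,0],"turn": 0,"gripper": 0.34},
  ],
)

```text
time_s: 13.8
tcp_pos: [0.5865, 0.1168, 0.005]
eef_rot: [-180.0, 0.0, -79.5]
contact_force: [0.2, -0.9, 0.3]
gripper_width: 0.0296
gripper_force: 0.3
```

Emit:
send_rows(
  moves=[
    {"slide": [0.05,0,0],"turn": 0,"gripper": 0.34},
    {"slide": [0.12,0,-0.15],"turn": 0,"gripper": 0.34},
    {"slide": [0.2,0,-0.38],"turn": 0,"gripper": 0.34},
    {"slide": [0.4,0.05,-0.6],"turn": 0,"gripper": 0.34},
    {"slide": [0.6,0.15,-0.8],"turn": 0,"gripper": 0.34},
  ],
)

```text
time_s: 14.22
tcp_pos: [0.5833, 0.0271, 0.1221]
eef_rot: [-179.9, -0.0, -79.4]
contact_force: [1.3, -0.5, 0.3]
gripper_width: 0.0296
gripper_force: 0.0
```

Emit:
send_rows(
  moves=[
    {"slide": [0.2,0.1,-0.1],"turn": 0,"gripper": 0.34},
    {"slide": [0.4,0.2,-0.15],"turn": 0,"gripper": 0.34},
    {"slide": [0.6,0.3,-0.2],"turn": 0,"gripper": 0.34},
    {"slide": [0.8,0.4,-0.2],"turn": 0,"gripper": 0.34},
    {"slide": [1.0,0.5,-0.2],"turn": 0,"gripper": 0.34},
  ],
)

```text
time_s: 14.63
tcp_pos: [0.5353, -0.1353, 0.1514]
eef_rot: [-179.9, -0.0, -79.5]
contact_force: [-0.5, -0.1, -0.3]
gripper_width: 0.0298
gripper_force: 0.0
```

Emit:
send_rows(
  moves=[
    {"slide": [0.2,0.1,0],"turn": 0,"gripper": 0.34},
    {"slide": [0.4,0.2,0],"turn": 0,"gripper": 0.34},
    {"slide": [0.6,0.3,0],"turn": 0,"gripper": 0.34},
    {"slide": [0.8,0.4,0],"turn": 0,"gripper": 0.34},
    {"slide": [0.9,0.5,0],"turn": 0,"gripper": 0.34},
  ],
)

```text
time_s: 15.05
tcp_pos: [0.4859, -0.2829, 0.1504]
eef_rot: [-180.0, -0.0, -79.6]
contact_force: [1.4, -0.2, 0.1]
gripper_width: 0.0298
gripper_force: 0.0
```

```bash
python3 - <<'E'
from h import *
go(-.69,.4,.2)
d=optics.capture('top'); cv2.imwrite('pics/t3.png',d['img'][:,:,::-1])
for r in rings(d): print(r[0],r[2],f(r[3]).round(4))
for n in ('ring1','case','wrench','test_block','stack'):
  for r in optics.look_for('top',n): print(n,r['location'].round(3) if n!='ring1' else f(r['location']).round(4),round(r['p'],2))
E
```

```text
t 15.05 tcp fence [-0.3996  0.1053] z 0.1504 w 0.0298 F [ 1.4 -0.2  0.1] | slide [ 1.954  1.947 -0.331] turn -0.006
[346.  120.5] [251 217  88] [-0.2609 -0.2125]
[381.5 119.5] [244 139  44] [-0.3593 -0.1972]
[310. 137.] [ 59 204 189] [-0.1533 -0.1846]
[393. 160.] [161  80 188] [-0.369  -0.0788]
[261.5 188. ] [231 221 209] [ 0.0046 -0.0675]
[264.5 209.5] [227 217 204] [ 0.0064 -0.0071]
[267.5 230. ] [231 221 208] [0.0078 0.0501]
ring1 [-0.3708 -0.0785] 0.76
ring1 [0.005  0.0516] 0.73
ring1 [ 0.0075 -0.0057] 0.71
ring1 [ 0.0041 -0.0689] 0.63
ring1 [-0.3576 -0.2007] 0.63
ring1 [-0.1555 -0.1802] 0.47Traceback (most recent call last):
  File "<stdin>", line 6, in <module>
AttributeError: 'list' object has no attribute 'round'. Did you mean: 'count'?
```

View pics/t3.png

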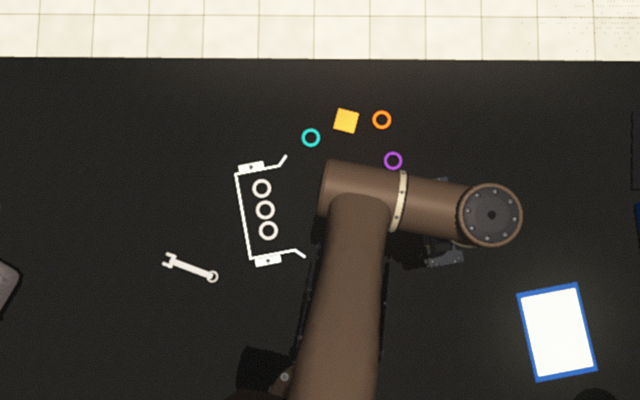

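All three rings lie in the fence at (262,188), (265,210) and (268,230). That is fence x of 5–8 mm and y of −68, −7 and +50 mm, inside the limits. The test block, wrench and look-alikes haven't moved, and the arm is clear. Handing in.

```bash
python3 -c "
from plant import order; print(order.close_job())"
```

```text
the job is handed in; nothing more can be done
None
```

I handed the job in at about 15 s: all three rings lie flat inside the fence; the stack, block and wrench looked unmoved when last seen, but the arm hid the case (and, in the last picture, the stack), and no verdict was returned.

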